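Register a tube block in the corner jig

ROBOT

A 6-joint arm with a two-finger parallel gripper is mounted at the origin on a cart in front of the work surface, level with it; the furniture and walls round the work are solid. World frame = base frame: x ahead of the robot, y to its left, z up, the work surface at z = 0. Lengths are in mm, angles in rad, forces in N, time in s.
With the tool pointing down it reaches from about 350 to 775 mm from the base axis. Payload 7.3 kg.
Tool frame: the origin (TCP) lies at the very end of the fingers, on their centre line; the grasp point (between the pads) lies 19 mm behind it; z points along the fingers, y is the line along which they close (so a half turn about z gives the same grasp; the last joint's range is limited). The gripper opens to 92 mm and grips with 3 to 60 N. Pads are 19 mm wide; open, the fingers measure 130 mm over their backs; the gripper's body (75 mm by 190 mm) begins 47 mm behind the grasp point.
Start: joints at [0.963, 0.342, 1.524, -0, 1.275, -0.146], TCP at [233.908, 470.034, 226.741] pointing down, gripper open.
Joint ranges: [-2.53, 2.53], [-0.77, 2.02], [0.04, 2.7], [-1, 4.14], [0.28, 2.66], [-3.11, 3.11]. Speed limits (rad/s): [2.57, 2.57, 3.14, 3.14, 3.14, 3.14].

INTERFACE

Orientations are given as [roll, pitch, yaw] about the fixed x, y, z axes, in that order (R = Rz(yaw) Ry(pitch) Rx(roll)).
In Python, from plant import bot gives the robot as it stands.
- The arm moves only by the tool jog_arm, never from a script. Its argument "targets" is a list of rows, each an object with "xyz": the shift along the tool's x, y, z as a fraction of full scale, a list of three; "spin": the turn about the tool's z as a fraction of full scale. In form: [{"xyz": [x, y, z], "spin": spin}, ...]. A call has exactly 10 rows; each row shifts and turns the commanded pose from where the row before left it, along the tool's axes as they then stand; what a row does not reach is not made up. Full scale, the value 1, is 80 mm for a shift and 0.1 rad for a turn. A row lasts 1/8 s, in which the tool goes at most 62.5 mm and 10.7 degrees, less where a joint would pass 70% of its speed; a pose out of reach is approached as far as the arm can. A call with a number of a shift or a turn outside -1 to 1 is refused whole. A call with a gripper value outside its range is refused whole. "gripper" is the opening in per cent of the stroke, from 0 (shut) to 100 (fully open), set as the call begins (left out, the last holds). The fingers move at their own pace and stop on an object; the grip force is fixed at half the most. Time passes only in rows, so rows that do not move let the fingers close, or fill a call up. It gives the time, the measured TCP pose, the force, the opening and the grip force at its end, in the units of the state.
- bot.get_obs(): the state, without advancing time (a new reading comes with each control period).
- bot.capture(name): name is "scene" or "top"; returns the picture (480x640x3 uint8, blue, green, red); there is no depth.
- bot.get_calibration(name): a dict with "vfov" (degrees; the focal length in pixels is half the picture's height over the tangent of half this angle, whatever the lens; pixels are square), "cx", "cy" (the principal point, pixels), "eye" and "rotation" of the camera in the world. Camera axes: x right, y down, z forward; pixel columns grow to the right and rows downward; lengths in mm; the calibration is good to about 2 mm. A picture is of the moment at which its call begins. get_calibration takes no time and is no camera call.
- bot.close_job(): hands the job in; it is judged then, once.
The state is a dict: "time": time; "joint_positions": joint angles; "dq": joint speeds; "tau": joint torques, N m; "tool_pos": TCP position; "tcp_rot": TCP orientation; "contact_force": force on the tool from outside, world axes, zero at the start; "moment": the same for the moment, N m; "grip_width": finger opening in mm; "finger_force": force on a finger pad.
Only numpy, scipy, OpenCV 4.12 (cv2) and the standard library are available. Lean on these libraries where they do the work, as an engineer would, in place of code of your own. Each camera call takes 0.05 s, during which the arm holds its last target. There are 200 camera calls.

TASK

Lift the aluminium tube block off the freely spinning turntable, set it down on the corner jig and press it into the corner, so that one of its long sides lies flush along the long fence and an end touches the short fence at once, standing flat on the jig plate. Press firmly but do not ram the fences, and finish while still gripping the block and pushing it against both fences: do not let go. Leave the dish and the two sample cups where they are.

Things in the scene. Friction and masses are not known exactly. Their poses are not given: they have to be found in the camera images.
- block: Bare aluminium block, 72 (its x) x 46 (its y) x 50 mm high, six blind 13 mm tube holes in the top, 0.2 to 0.42 kg, loose; upright on the turntable mat at any yaw, up to 30 mm off the axis. Origin: centre of its underside, z up. The same after a half turn. Grip it across its 46 mm width near the top, so that the fingertips stay above the 16 mm fences.
- turntable: Round turntable 190 mm in diameter; its black foot is fixed to the worktop. Origin: centre of the foot's underside, on the axis. The grey disc with a black rubber mat turns freely, without a drive, at the slightest push; top of the mat 30 mm above the worktop.
- disc (a joint): Turning angle of the turntable disc, rad, counterclockwise from above; free, no stops in use.
- jig: Corner jig, fixed to the worktop, of smooth slippery plastic (friction about 0.2): black plate 152 (its x) x 128 (its y) mm, top 10 mm above the worktop, with two blue fences that meet in a right angle. Origin: centre of the plate's underside at worktop height. Its +x points towards the short fence, its +y towards the long fence, z up.
- corner (a point): Inner corner of the two fences, at plate height (10 mm above the worktop), at [60, 48, 10] mm in the jig's frame; axes as the jig's. A block fully home, long side on the long fence, has its origin at [-36, -23, 0] mm in this frame.
- fence_long: Long blue fence, rigid, 122 mm along the jig's x, 12 mm thick, 16 mm high above the plate. Origin: centre of its underside. Its inner face looks to the jig's -y.
- fence_short: Short blue fence, rigid, 90 mm along the jig's y, 12 mm thick, 16 mm high above the plate. Origin: centre of its underside. Its inner face looks to the jig's -x.
- dish_1: Petri dish with dark red filling, 59 mm across, 16 mm high, loose bystander. Origin: centre of its underside.
- sample_cup_1: Sample cup with red lid, 60 mm across, 62 mm high, loose bystander. Origin: centre of its underside.
- sample_cup_2: Sample cup with yellow lid, 60 mm across, 62 mm high, loose bystander. Origin: centre of its underside.
Mind the look-alikes: they are no part of the job. There is more than one size of the jig; the job needs the larger.

How it is judged:
By the outcome, as a careful person would: the job done as asked, in the order asked, and still so for the second after the job is handed in, while the arm keeps its last pose, push and grip.
It also fails if it takes over 45 s, if anything falls off the work surface, if the arm or the gripper's body presses on something with over 40 N, if the wrist force passes 120 N, or if a joint passes its speed limit or range.

## Working session

There is one attempt and no reset: what is moved stays moved. The work goes in short steps, Python scripts to look and compute and a tool call to move; the robot and the scene stay as the last step left them, time stands still between calls to the robot, and variables do not carry over. Pictures are saved under pics/ and viewed, at most 10 in all, crops included, and the job is handed in when it is done.

Besides the shell and the picture viewer there is one more tool, called after "Emit:" as name(argument=value, ...), one argument or row to a line, values as JSON. jog_arm: Moves the arm, as the interface text tells. Shift numbers are shares of 80 mm and turn numbers shares of 0.1 rad, none past 1 either way. Its arguments: {"type":"object","properties":{"targets":{"type":"array","items":{"type":"object","properties":{"xyz":{"type":"array","items":{"type":"number"}},"spin":{"type":"number"}}}},"gripper":{"type":"number"}},"required":["targets"]}

```bash
mkdir -p pics; python3 - <<'E'
from plant import bot
import cv2
print(bot.get_obs())
for n in("top","scene"):
    cv2.imwrite(f"pics/{n}0.png",bot.capture(n)); print(n,bot.get_calibration(n))
E
```

```text
{'time': 0.0, 'joint_positions': array([ 9.63007875e-01,  3.42696652e-01,  1.52499800e+00, -7.48318905e-06,
        1.27538973e+00, -1.46005168e-01]), 'dq': array([ 0.00112541, -0.00152655,  0.0004359 , -0.0002501 , -0.00207711,
        0.00190382]), 'tau': array([-9.16392273e-04, -4.31242132e+01, -2.44215381e+01,  7.18252128e-02,
        5.59131510e-02, -1.86590946e-04]), 'tool_pos': array([233.66713417, 469.69006836, 226.06512875]), 'tcp_rot': array([-3.14011576e+00, -2.09947054e-04,  2.67981140e+00]), 'contact_force': array([-0.18627351,  0.20988792,  0.46891375]), 'moment': array([ 0.05175749,  0.02794408, -0.00173544]), 'finger_force': 0.0, 'grip_width': 91.71733315281635}
top {'vfov': 52.43921767566603, 'cx': 318.1003220008694, 'cy': 237.49720887007373, 'eye': array([ 444.18675714,  -63.67203302, 1063.87095547]), 'rotation': array([-2.98549505,  0.00327381, -1.54630091])}
scene {'vfov': 48.69324843390282, 'cx': 319.42203029754705, 'cy': 237.59583390361112, 'eye': array([ 240.64089219, -809.18127741,  688.25082776]), 'rotation': array([-2.21595134e+00, -1.90159006e-03, -4.61872383e-01])}
```

View pics/top0.png

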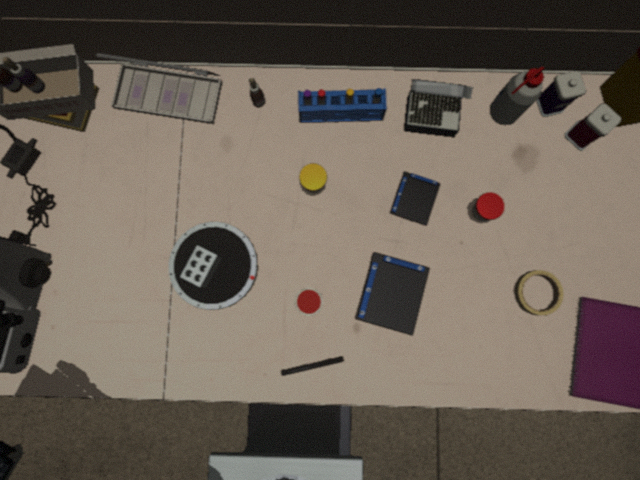

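View pics/scene0.png

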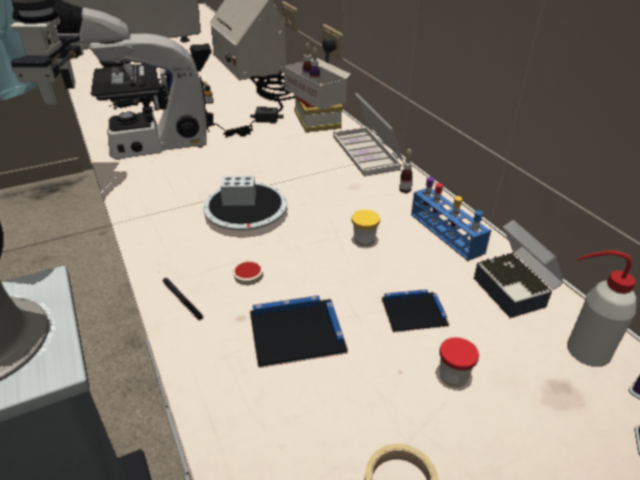

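```bash
cat > h.py <<'E'
import numpy as np, cv2
from plant import bot
from scipy.spatial.transform import Rotation as R
def cam(n):
    c=bot.get_calibration(n); return c,R.from_euler('xyz',c['rotation']).as_matrix(),240/np.tan(np.radians(c['vfov']/2))
def px2w(n,p,z):
    c,r,f=cam(n); p=np.atleast_2d(p).astype(float)
    d=np.c_[(p[:,0]-c['cx'])/f,(p[:,1]-c['cy'])/f,np.ones(len(p))]@r.T
    return (c['eye']+d*((z-c['eye'][2])/d[:,2])[:,None])[:,:2]
def w2px(n,P):
    c,r,f=cam(n); q=(np.atleast_2d(P)-c['eye'])@r
    return q[:,:2]/q[:,2:]*f+[c['cx'],c['cy']]
E
python3 - <<'E'
from h import *
t=cv2.imread('pics/top0.png'); s=cv2.imread('pics/scene0.png')
a=cv2.resize(t[205:325,160:280],(400,400),interpolation=cv2.INTER_CUBIC)
b=cv2.resize(t[240:350,340:450],(400,400),interpolation=cv2.INTER_CUBIC)
cv2.imwrite('pics/crop1.png',np.hstack([a,b]))
hsv=cv2.cvtColor(t,cv2.COLOR_BGR2HSV)
blue=cv2.inRange(hsv,(100,120,60),(125,255,255)); 
dark=((hsv[...,2]<90)|(blue>0)).astype(np.uint8)
m=np.zeros_like(dark); m[240:345,345:440]=dark[240:345,345:440]
c=max(cv2.findContours(m,0,1)[0],key=cv2.contourArea)
bx=cv2.boxPoints(cv2.minAreaRect(c)); print('jig px',bx); print(px2w('top',bx,10))
g=t.max(2); m=np.zeros_like(g); m[235:300,175:235]=(g[235:300,175:235]>110)*255
c=max(cv2.findContours(m,0,1)[0],key=cv2.contourArea)
bx=cv2.boxPoints(cv2.minAreaRect(c)); print('block px',bx); print(px2w('top',bx,80))
print(t[255:290:3,200],  t[240:330:5,500].max(1))
# dish and cups
for nm,lo,hi,roi,z in(('dish',(0,120,60),(8,255,255),(280,320,290,330),16),('yel',(20,120,60),(35,255,255),(150,200,290,335),62),('redcup',(0,120,60),(8,255,255),(180,230,460,520),62)):
    y0,y1,x0,x1=roi; mm=cv2.inRange(hsv[y0:y1,x0:x1],lo,hi); M=cv2.moments(mm,True); print(nm,M['m00'],px2w('top',[M['m10']/M['m00']+x0,M['m01']/M['m00']+y0],z))
# turntable rim ring
print('turntable',px2w('top',[[213.5,265.5]],28))
E
```

```text
jig px [[354.08377 319.37866]
 [372.5585  251.25317]
 [430.62698 267.00055]
 [412.15225 335.12604]]
[[ 435.05800641 -137.19516834]
 [ 582.42429717 -175.51897604]
 [ 551.05796895 -301.51038695]
 [ 405.13889257 -260.71989043]]
block px [[179.7135  276.31894]
 [196.66757 244.29459]
 [216.37839 254.7297 ]
 [199.42432 286.75406]]
[[512.82232992 220.908204  ]
 [578.91907586 190.77014466]
 [558.47149053 149.30305702]
 [492.80890436 179.75484914]]
[[ 87  90  86]
 [145 148 147]
 [157 162 156]
 [144 149 143]
 [ 75  74  76]
 [ 86  88  87]
 [157 161 156]
 [ 91  93  92]
 [135 139 136]
 [153 155 152]
 [117 124 121]
 [ 27  26  33]] [150 145 151 152 155 158 147 154 151 156 156 156 156 162 158 156 159 153]
dish 418.0 [[470.92250111 -38.64241949]]
yel 597.0 [[731.87252085 -41.83622585]]
redcup 470.0 [[ 678.42783374 -415.2648668 ]]
turntable [[541.25042589 165.38646324]]
```

View pics/crop1.png

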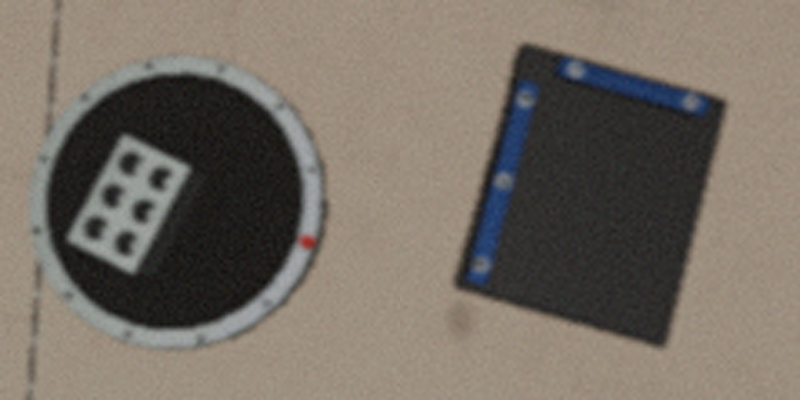

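The top view shows the block at px (198,265), long axis up to the right, and the large jig with its inner corner at about (377,260). The long fence runs down the left side and the short fence along the top.

Emit:
jog_arm(
  targets=[
    {"xyz":[0,0,0],"spin":-0.34},
    {"xyz":[-0.61,-0.21,0],"spin":0},
    {"xyz":[-0.61,-0.21,0],"spin":0},
    {"xyz":[-0.61,-0.21,0],"spin":0},
    {"xyz":[-0.61,-0.21,0],"spin":0},
    {"xyz":[-0.61,-0.21,0],"spin":0},
    {"xyz":[-0.61,-0.21,0],"spin":0},
    {"xyz":[-0.61,-0.21,0],"spin":0},
    {"xyz":[-0.61,-0.21,0],"spin":0},
    {"xyz":[0,0,0],"spin":0},
  ],
  gripper=100,
)

```text
time: 1.35
tool_pos: [535.4, 183.1, 226.0]
tcp_rot: [-3.141, 0.0, 2.711]
contact_force: [0.1, 1.2, -0.0]
grip_width: 92.0
finger_force: 0.0
```

```bash
cat >> h.py <<'E'
def go(x,y,z,yaw):
    o=bot.get_obs(); p=o['tool_pos']; w=o['tcp_rot'][2]
    dy=(yaw-w+np.pi/2)%np.pi-np.pi/2
    d=np.array([x-p[0],y-p[1]]); e=w+dy
    print('t',round(o['time'],2),'pos',p.round(1),'yaw',round(w,4),'F',o['contact_force'].round(1),'q',o['joint_positions'].round(2))
    for n,a in(('now',w),('after spin',e)):
        print(n,'tool mm',(d@[np.cos(a),np.sin(a)]).round(1),(d@[np.sin(a),-np.cos(a)]).round(1),'units',(d@[np.cos(a),np.sin(a)]/80).round(3),(d@[np.sin(a),-np.cos(a)]/80).round(3))
    print('down units',round((p[2]-z)/80,3),'spin units',round(-dy/.1,3))
E
python3 - <<'E'
from h import *
go(535.8,185.2,52,2.714)
t=cv2.imread('pics/top0.png')
# jig: sub-pixel line fits on the outer plate edges (blurred-edge contour of dark mask)
hsv=cv2.cvtColor(t,cv2.COLOR_BGR2HSV)
def side(pts,a,b,tol=2.5):
    u=(b-a)/np.linalg.norm(b-a);n=np.array([-u[1],u[0]]);r=pts-a;s=r@u;L=np.linalg.norm(b-a)
    k=(abs(r@n)<tol)&(s>5)&(s<L-5); return cv2.fitLine(pts[k].astype(np.float32),cv2.DIST_HUBER,0,.01,.01).ravel()
def isec(l,m):
    k=np.linalg.solve(np.c_[l[:2],-m[:2]],m[2:]-l[2:]); return l[2:]+k[0]*l[:2]
big=cv2.resize(t,None,fx=4,fy=4,interpolation=cv2.INTER_CUBIC); hb=cv2.cvtColor(big,cv2.COLOR_BGR2HSV)
blue=cv2.inRange(hb,(100,110,50),(125,255,255))
d=((hb[...,2]<100)|(blue>0)).astype(np.uint8)
d=cv2.morphologyEx(d,cv2.MORPH_CLOSE,np.ones((9,9))); m=np.zeros_like(d); m[960:1400,1380:1760]=d[960:1400,1380:1760]
c=max(cv2.findContours(m,0,1)[0],key=cv2.contourArea)[:,0].astype(float)
q=cv2.approxPolyDP(c.astype(np.float32)[:,None],20,True)[:,0]; print(len(q))
L=[side(c,q[i],q[(i+1)%4],6) for i in range(4)]
P=np.array([isec(L[i-1],L[i]) for i in range(4)]); P=(P+.5)/4-.5
W=px2w('top',P,10); print(P.round(1),W.round(1))
for i in range(4):
    v=W[(i+1)%4]-W[i]; print(np.linalg.norm(v).round(1),(np.degrees(np.arctan2(*v[::-1]))).round(2))
print('centre',W.mean(0))
# fences: centre lines at top height 26
mb=np.zeros_like(blue); mb[960:1400,1380:1760]=blue[960:1400,1380:1760]
mb=cv2.morphologyEx(mb,cv2.MORPH_CLOSE,np.ones((15,15)))
for c in sorted(cv2.findContours(mb,0,1)[0],key=cv2.contourArea)[-2:]:
    b=(cv2.boxPoints(cv2.minAreaRect(c))+.5)/4-.5; w=px2w('top',b,26); print('fence',w.round(1),w.mean(0))
    e=[w[1]-w[0],w[2]-w[1]]; print([ (np.linalg.norm(v).round(1),np.degrees(np.arctan2(*v[::-1])).round(2)) for v in e])
E
```

```text
t 1.35 pos [535.4 183.1 226. ] yaw 2.7106 F [ 0.1  1.2 -0. ] q [ 0.19  0.42  1.41 -0.    1.31 -0.95]
now tool mm 0.5 2.1 units 0.006 0.026
after spin tool mm 0.5 2.1 units 0.006 0.026
down units 2.175 spin units -0.034
4
[[372.9 251.2]
 [354.3 318.5]
 [412.3 335.3]
 [429.5 267.2]] [[ 582.6 -176.3]
 [ 436.9 -137.6]
 [ 404.9 -261. ]
 [ 550.6 -299. ]]
150.7 165.1
127.5 -104.57
150.6 -14.63
126.8 75.39
centre [ 493.72803744 -218.45512515]
fence [[ 558.  -207.4]
 [ 569.3 -210.6]
 [ 549.5 -286. ]
 [ 538.2 -282.8]] [ 553.76520354 -246.69620785]
[(np.float64(11.7), np.float64(-15.65)), (np.float64(78.0), np.float64(-104.76))]
fence [[ 455.4 -146.1]
 [ 545.  -168.8]
 [ 541.9 -182. ]
 [ 452.3 -159.2]] [ 498.66114328 -164.01383052]
[(np.float64(92.4), np.float64(-14.19)), (np.float64(13.6), np.float64(-103.46))]
```

Emit:
jog_arm(
  targets=[
    {"xyz":[0,0.026,0.4],"spin":-0.03},
    {"xyz":[0,0,0.4],"spin":0},
    {"xyz":[0,0,0.4],"spin":0},
    {"xyz":[0,0,0.4],"spin":0},
    {"xyz":[0,0,0.3],"spin":0},
    {"xyz":[0,0,0.2],"spin":0},
    {"xyz":[0,0,0.07],"spin":0},
    {"xyz":[0,0,0],"spin":0},
    {"xyz":[0,0,0],"spin":0},
    {"xyz":[0,0,0],"spin":0},
  ],
)

```text
time: 2.6
tool_pos: [534.7, 187.8, 53.9]
tcp_rot: [3.141, 0.001, 2.717]
contact_force: [-0.3, 0.8, -0.7]
grip_width: 91.9
finger_force: 0.0
```

```bash
python3 - <<'E'
from h import *
go(535.8,185.2,52,2.714)
s=bot.capture('scene'); t=bot.capture('top')
a=cv2.resize(s[130:250,180:310],(400,370),interpolation=cv2.INTER_CUBIC);b=cv2.resize(t[205:325,150:280],(400,370),interpolation=cv2.INTER_CUBIC)
cv2.imwrite('pics/c2.png',np.hstack([a,b]))
E
```

```text
t 2.6 pos [534.7 187.8  53.9] yaw 2.7168 F [-0.3  0.8 -0.7] q [ 0.2   0.6   1.62  0.    0.92 -0.94]
now tool mm -2.1 -1.9 units -0.026 -0.023
after spin tool mm -2.1 -1.9 units -0.026 -0.023
down units 0.024 spin units 0.028
```

View pics/c2.png

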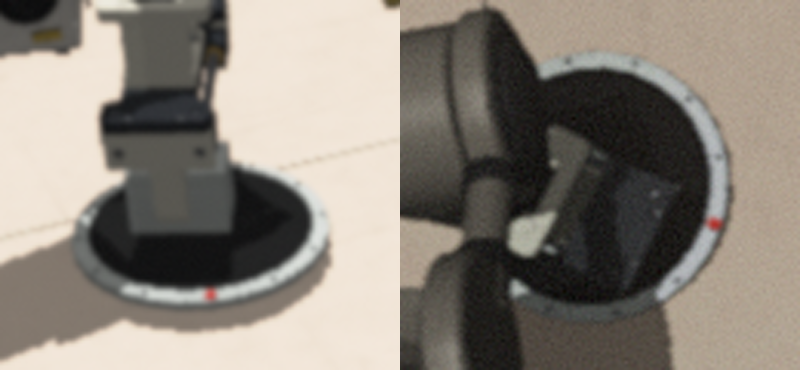

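The fingers straddle the block, which hasn't moved; the red disc mark is in the same place. Next I close the grip.

Emit:
jog_arm(
  targets=[
    {"xyz":[-0.02,-0.015,0.02],"spin":0},
    {"xyz":[0,0,0],"spin":0},
    {"xyz":[0,0,0],"spin":0},
    {"xyz":[0,0,0],"spin":0},
    {"xyz":[0,0,0],"spin":0},
    {"xyz":[0,0,0],"spin":0},
    {"xyz":[0,0,0],"spin":0},
    {"xyz":[0,0,0],"spin":0},
    {"xyz":[0,0,0],"spin":0},
    {"xyz":[0,0,0],"spin":0},
  ],
  gripper=0,
)

```text
time: 3.95
tool_pos: [535.2, 185.9, 51.5]
tcp_rot: [-3.142, -0.0, 2.717]
contact_force: [-0.9, -0.7, 0.7]
grip_width: 46.0
finger_force: 30.0
```

Gripped at 46.0 mm. Next I lift it.

Emit:
jog_arm(
  targets=[
    {"xyz":[0,0,-0.1],"spin":0},
    {"xyz":[0,0,-0.2],"spin":0},
    {"xyz":[0,0,-0.3],"spin":0},
    {"xyz":[0,0,-0.3],"spin":0},
    {"xyz":[0,0,-0.3],"spin":0},
    {"xyz":[0,0,-0.2],"spin":0},
    {"xyz":[0,0,0],"spin":0},
    {"xyz":[0,0,0],"spin":0},
    {"xyz":[0,0,0],"spin":0},
    {"xyz":[0,0,0],"spin":0},
  ],
)

```text
time: 5.2
tool_pos: [534.9, 185.9, 162.8]
tcp_rot: [-3.141, -0.001, 2.717]
contact_force: [-0.1, 0.3, -1.9]
grip_width: 46.0
finger_force: 30.0
```

```bash
python3 - <<'E'
from h import *
u=np.array([.9674,-.2534]);v=np.array([.2534,.9674])
h=np.array([523.3,-200.5]); a=h-12*u-12*v; print(a)
go(*a,80,np.pi-.256)
s=bot.capture('scene');cv2.imwrite('pics/s3.png',cv2.resize(s[80:280,160:360],(600,600),interpolation=cv2.INTER_CUBIC))
E
```

```text
[ 508.6504 -209.068 ]
t 5.2 pos [534.9 185.9 162.8] yaw 2.7168 F [-0.1  0.3 -1.9] q [ 0.2   0.47  1.5   0.    1.17 -0.95]
now tool mm -138.9 -370.6 units -1.736 -4.633
after spin tool mm -74.6 -388.7 units -0.933 -4.859
down units 1.035 spin units -1.688
```

View pics/s3.png

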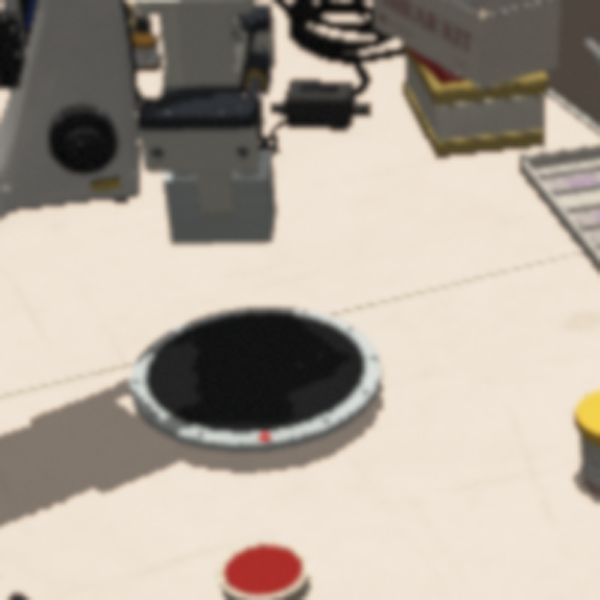

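The block hangs level in the grip, well clear of the empty turntable. Next I carry it over the jig.

Emit:
jog_arm(
  targets=[
    {"xyz":[0,0,0],"spin":-0.84},
    {"xyz":[0,0,0],"spin":-0.84},
    {"xyz":[-0.12,-0.6,0],"spin":0},
    {"xyz":[-0.12,-0.65,0],"spin":0},
    {"xyz":[-0.12,-0.65,0],"spin":0},
    {"xyz":[-0.12,-0.65,0],"spin":0},
    {"xyz":[-0.12,-0.65,0],"spin":0},
    {"xyz":[-0.12,-0.65,0],"spin":0},
    {"xyz":[-0.12,-0.6,0],"spin":0},
    {"xyz":[-0.09,-0.4,0],"spin":0},
  ],
)

```text
time: 6.5
tool_pos: [508.2, -210.5, 163.3]
tcp_rot: [-3.141, 0.0, 2.883]
contact_force: [0.5, 0.6, -2.9]
grip_width: 46.1
finger_force: 30.0
```

Emit:
jog_arm(
  targets=[
    {"xyz":[0,0,0],"spin":0},
    {"xyz":[0,0,0],"spin":0},
    {"xyz":[0,0,0.2],"spin":0},
    {"xyz":[0,0,0.3],"spin":0},
    {"xyz":[0,0,0.3],"spin":0},
    {"xyz":[0,0,0.2],"spin":0},
    {"xyz":[0,0,0],"spin":0},
    {"xyz":[0,0,0],"spin":0},
    {"xyz":[0,0,0],"spin":0},
    {"xyz":[0,0,0],"spin":0},
  ],
)

```text
time: 7.75
tool_pos: [508.9, -208.5, 84.2]
tcp_rot: [-3.141, 0.001, 2.885]
contact_force: [0.3, -0.8, -2.3]
grip_width: 45.4
finger_force: 30.0
```

```bash
python3 - <<'E'
from h import *
go(508.6,-209.1,38,np.pi-.256)
s=bot.capture('scene');t=bot.capture('top')
cv2.imwrite('pics/s4.png',np.hstack([cv2.resize(s[230:380,230:380],(400,400),interpolation=cv2.INTER_CUBIC),cv2.resize(t[220:370,320:470],(400,400),interpolation=cv2.INTER_CUBIC)]))
E
```

```text
t 7.75 pos [ 508.9 -208.5   84.2] yaw 2.8848 F [ 0.3 -0.8 -2.3] q [-0.53  0.54  1.64  0.    0.96 -1.84]
now tool mm 0.1 -0.7 units 0.002 -0.009
after spin tool mm 0.1 -0.7 units 0.002 -0.009
down units 0.577 spin units -0.008
```

View pics/s4.png

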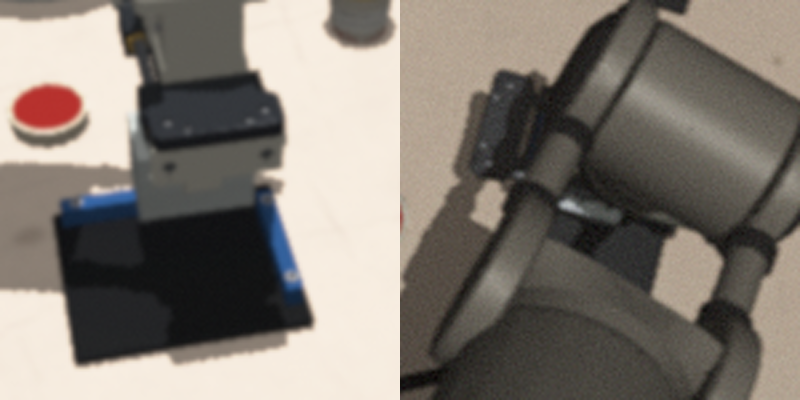

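Emit:
jog_arm(
  targets=[
    {"xyz":[0,0,0.2],"spin":0},
    {"xyz":[0,0,0.2],"spin":0},
    {"xyz":[0,0,0.12],"spin":0},
    {"xyz":[0,0,0.05],"spin":0},
    {"xyz":[0,0,0.02],"spin":0},
    {"xyz":[0,0,0.02],"spin":0},
    {"xyz":[0,0,0.01],"spin":0},
    {"xyz":[0,0,0.01],"spin":0},
    {"xyz":[0,0,0],"spin":0},
    {"xyz":[0,0,0],"spin":0},
  ],
)

```text
time: 9.1
tool_pos: [508.7, -208.2, 33.2]
tcp_rot: [3.142, 0.0, 2.885]
contact_force: [-0.2, 0.8, -2.5]
grip_width: 45.6
finger_force: 30.0
```

Emit:
jog_arm(
  targets=[
    {"xyz":[0,0,0.005],"spin":0},
    {"xyz":[0,0,0],"spin":0},
    {"xyz":[0,0,0.005],"spin":0},
    {"xyz":[0,0,0],"spin":0},
    {"xyz":[0,0,0.005],"spin":0},
    {"xyz":[0,0,0],"spin":0},
    {"xyz":[0,0,0.005],"spin":0},
    {"xyz":[0,0,0],"spin":0},
    {"xyz":[0,0,0],"spin":0},
    {"xyz":[0,0,0],"spin":0},
  ],
)

```text
time: 10.35
tool_pos: [508.7, -208.3, 31.5]
tcp_rot: [3.142, 0.0, 2.885]
contact_force: [0.1, 0.1, -0.1]
grip_width: 45.4
finger_force: 30.0
```

Emit:
jog_arm(
  targets=[
    {"xyz":[0,0,0.005],"spin":0},
    {"xyz":[0,0.02,0],"spin":0},
    {"xyz":[0,0.02,0],"spin":0},
    {"xyz":[0,0.02,0],"spin":0},
    {"xyz":[0,0.02,0],"spin":0},
    {"xyz":[0,0.02,0],"spin":0},
    {"xyz":[0,0.01,0],"spin":0},
    {"xyz":[0,0,0],"spin":0},
    {"xyz":[0,0,0],"spin":0},
    {"xyz":[0,0,0],"spin":0},
  ],
)

```text
time: 11.6
tool_pos: [511.3, -199.9, 31.5]
tcp_rot: [-3.141, 0.001, 2.885]
contact_force: [0.1, -1.6, 5.9]
grip_width: 45.9
finger_force: 30.0
```

Emit:
jog_arm(
  targets=[
    {"xyz":[0,0.01,0],"spin":0},
    {"xyz":[0,0,0],"spin":0},
    {"xyz":[0,0.01,0],"spin":0},
    {"xyz":[0,0,0],"spin":0},
    {"xyz":[0,0.01,0],"spin":0},
    {"xyz":[0,0,0],"spin":0},
    {"xyz":[0,0.01,0],"spin":0},
    {"xyz":[0,0,0],"spin":0},
    {"xyz":[0,0,0],"spin":0},
    {"xyz":[0,0,0],"spin":0},
  ],
)

```text
time: 12.85
tool_pos: [511.8, -198.3, 31.6]
tcp_rot: [-3.139, 0.001, 2.886]
contact_force: [-2.1, -8.0, 4.6]
grip_width: 46.0
finger_force: 30.0
```

The long fence is touched at about 8 N. Next I slide the block towards the short fence.

Emit:
jog_arm(
  targets=[
    {"xyz":[-0.02,0,0],"spin":0},
    {"xyz":[-0.02,0,0],"spin":0},
    {"xyz":[-0.02,0,0],"spin":0},
    {"xyz":[-0.02,0,0],"spin":0},
    {"xyz":[-0.02,0,0],"spin":0},
    {"xyz":[-0.01,0,0],"spin":0},
    {"xyz":[0,0,0],"spin":0},
    {"xyz":[0,0,0],"spin":0},
    {"xyz":[0,0,0],"spin":0},
    {"xyz":[0,0,0],"spin":0},
  ],
)

```text
time: 14.1
tool_pos: [519.1, -200.1, 31.6]
tcp_rot: [-3.139, -0.001, 2.886]
contact_force: [-7.5, -7.7, 8.6]
grip_width: 45.8
finger_force: 30.0
```

```bash
python3 - <<'E'
from h import *
go(523.3,-200.5,31.5,np.pi-.256); o=bot.get_obs(); print(o['moment'])
E
```

```text
t 14.1 pos [ 519.1 -200.1   31.6] yaw 2.8862 F [-7.5 -7.7  8.6] q [-0.5   0.62  1.66 -0.    0.86 -1.82]
now tool mm -4.1 0.7 units -0.052 0.009
after spin tool mm -4.1 0.7 units -0.051 0.009
down units 0.001 spin units 0.006
[-1.15811956  1.09232276  0.36363977]
```

Emit:
jog_arm(
  targets=[
    {"xyz":[-0.01,0,0],"spin":0},
    {"xyz":[0,0,0],"spin":0},
    {"xyz":[-0.01,0,0],"spin":0},
    {"xyz":[0,0,0],"spin":0},
    {"xyz":[0,0,0],"spin":0},
    {"xyz":[0,0,0],"spin":0},
    {"xyz":[0,0,0],"spin":0},
    {"xyz":[0,0,0],"spin":0},
    {"xyz":[0,0,0],"spin":0},
    {"xyz":[0,0,0],"spin":0},
  ],
)

```text
time: 15.35
tool_pos: [520.6, -200.5, 31.6]
tcp_rot: [-3.139, -0.001, 2.886]
contact_force: [-7.5, -6.8, 9.2]
grip_width: 45.8
finger_force: 30.0
```

Moved by the full step, so it is still sliding. I continue.

Emit:
jog_arm(
  targets=[
    {"xyz":[-0.01,0,0],"spin":0},
    {"xyz":[0,0,0],"spin":0},
    {"xyz":[-0.01,0,0],"spin":0},
    {"xyz":[0,0,0],"spin":0},
    {"xyz":[-0.01,0,0],"spin":0},
    {"xyz":[0,0,0],"spin":0},
    {"xyz":[0,0,0],"spin":0},
    {"xyz":[0,0,0],"spin":0},
    {"xyz":[0,0,0],"spin":0},
    {"xyz":[0,0,0],"spin":0},
  ],
)

```text
time: 16.6
tool_pos: [523.0, -201.1, 31.6]
tcp_rot: [-3.139, -0.001, 2.886]
contact_force: [-7.9, -6.6, 7.1]
grip_width: 46.0
finger_force: 30.0
```

Emit:
jog_arm(
  targets=[
    {"xyz":[-0.01,0,0],"spin":0},
    {"xyz":[0,0,0],"spin":0},
    {"xyz":[-0.01,0,0],"spin":0},
    {"xyz":[0,0,0],"spin":0},
    {"xyz":[-0.01,0,0],"spin":0},
    {"xyz":[0,0,0],"spin":0},
    {"xyz":[0,0,0],"spin":0},
    {"xyz":[0,0,0],"spin":0},
    {"xyz":[0,0,0],"spin":0},
    {"xyz":[0,0,0],"spin":0},
  ],
)

```text
time: 17.85
tool_pos: [523.1, -201.2, 31.6]
tcp_rot: [-3.14, -0.006, 2.886]
contact_force: [-14.6, -6.4, 16.0]
grip_width: 45.7
finger_force: 30.0
```

```bash
python3 - <<'E'
from h import *
go(523.3,-200.5,31.5,np.pi-.256); o=bot.get_obs(); print(o['moment'])
s=bot.capture('scene')
cv2.imwrite('pics/s5.png',cv2.resize(s[250:370,230:360],(780,600),interpolation=cv2.INTER_CUBIC,dsize=None) if 0 else cv2.resize(s[260:370,240:360],(650,596),interpolation=cv2.INTER_CUBIC))
E
```

```text
t 17.85 pos [ 523.1 -201.2   31.6] yaw 2.886 F [-14.6  -6.4  16. ] q [-0.5   0.63  1.65 -0.    0.87 -1.81]
now tool mm 0.0 0.7 units 0.0 0.009
after spin tool mm 0.0 0.7 units 0.0 0.009
down units 0.001 spin units 0.005
[-1.09361176  2.32320394  0.17770469]
```

View pics/s5.png

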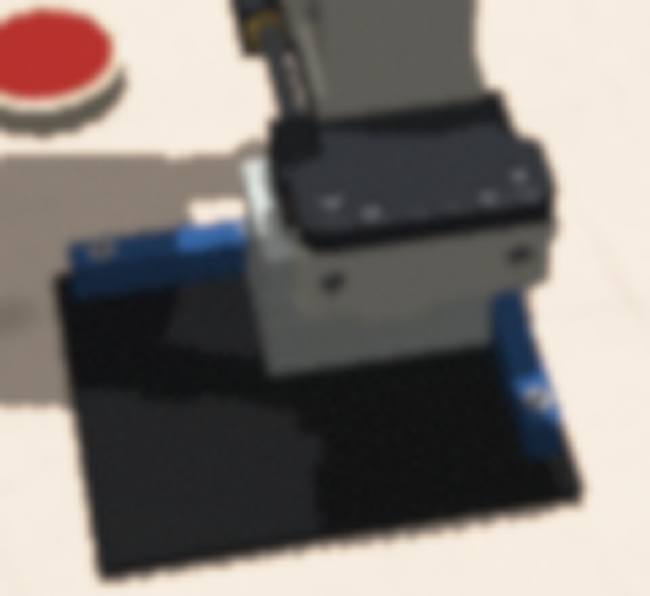

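Both fences are touched, and the block stands in the corner. The z moment suggests the trailing end carries the long-fence contact, so I back off in x, trim the yaw and read the moment again.

Emit:
jog_arm(
  targets=[
    {"xyz":[0.03,0,0],"spin":0},
    {"xyz":[0,0,0],"spin":-0.05},
    {"xyz":[0,0,0],"spin":-0.05},
    {"xyz":[0,0.005,0],"spin":0},
    {"xyz":[0,0,0],"spin":0},
    {"xyz":[0,0,0],"spin":0},
    {"xyz":[0,0,0],"spin":0},
    {"xyz":[0,0,0],"spin":0},
    {"xyz":[0,0,0],"spin":0},
    {"xyz":[0,0,0],"spin":0},
  ],
)

```text
time: 19.15
tool_pos: [523.2, -201.0, 31.5]
tcp_rot: [-3.139, -0.001, 2.894]
contact_force: [-6.5, -7.7, 7.3]
grip_width: 45.7
finger_force: 30.0
```

```bash
cat > m.py <<'E'
from h import *
o=bot.get_obs();u=np.array([.9674,-.2534]);v=np.array([.2534,.9674]);f=o['contact_force'];m=o['moment'];d=o['tool_pos'][:2]-[523.3,-200.5]
print(o['time'],'F jig',(f[:2]@u).round(1),(f[:2]@v).round(1),f[2].round(1),'M jig',(m[:2]@u).round(2),(m[:2]@v).round(2),m[2].round(3),'off',(d@u).round(2),(d@v).round(2),o['tcp_rot'].round(4))
E
python3 m.py
```

```text
19.15 F jig -4.4 -9.1 7.3 M jig -1.58 0.79 -0.336 off -0.01 -0.56 [-3.1395e+00 -9.0000e-04  2.8943e+00]
```

The moment flipped sign, so flush lies midway.

Emit:
jog_arm(
  targets=[
    {"xyz":[0,0,0],"spin":0.05},
    {"xyz":[0,0.01,0],"spin":0},
    {"xyz":[0,0,0],"spin":0},
    {"xyz":[0,0,0],"spin":0},
    {"xyz":[0,0,0],"spin":0},
    {"xyz":[0,0,0],"spin":0},
    {"xyz":[0,0,0],"spin":0},
    {"xyz":[0,0,0],"spin":0},
    {"xyz":[0,0,0],"spin":0},
    {"xyz":[0,0,0],"spin":0},
  ],
)

```text
time: 20.4
tool_pos: [523.1, -201.0, 31.6]
tcp_rot: [-3.138, -0.001, 2.891]
contact_force: [-8.6, -10.6, 6.9]
grip_width: 45.9
finger_force: 30.0
```

```bash
python3 m.py
```

```text
20.4 F jig -5.6 -12.4 6.9 M jig -2.2 0.85 0.205 off -0.03 -0.52 [-3.1381e+00 -1.0000e-03  2.8907e+00]
```

Emit:
jog_arm(
  targets=[
    {"xyz":[0,0,0.005],"spin":0},
    {"xyz":[-0.01,0,0],"spin":0},
    {"xyz":[0,0,0],"spin":0},
    {"xyz":[-0.01,0,0],"spin":0},
    {"xyz":[0,0,0],"spin":0},
    {"xyz":[0,0,0],"spin":0},
    {"xyz":[0,0,0],"spin":0},
    {"xyz":[0,0,0],"spin":0},
    {"xyz":[0,0,0],"spin":0},
    {"xyz":[0,0,0],"spin":0},
  ],
)

```text
time: 21.65
tool_pos: [523.2, -201.0, 31.6]
tcp_rot: [-3.138, -0.004, 2.891]
contact_force: [-15.5, -10.0, 16.2]
grip_width: 45.8
finger_force: 30.0
```

```bash
python3 m.py
```

```text
21.65 F jig -12.5 -13.6 16.2 M jig -2.17 1.79 0.124 off 0.02 -0.52 [-3.1382 -0.0041  2.8907]
```

Emit:
jog_arm(
  targets=[
    {"xyz":[-0.008,0,0],"spin":0},
    {"xyz":[0,0,0],"spin":0},
    {"xyz":[0,0,0],"spin":0},
    {"xyz":[0,0,0],"spin":0},
    {"xyz":[0,0,0],"spin":0},
    {"xyz":[0,0,0],"spin":0},
    {"xyz":[0,0,0],"spin":0},
    {"xyz":[0,0,0],"spin":0},
    {"xyz":[0,0,0],"spin":0},
    {"xyz":[0,0,0],"spin":0},
  ],
)

```text
time: 22.9
tool_pos: [523.2, -201.0, 31.6]
tcp_rot: [-3.138, -0.005, 2.891]
contact_force: [-17.9, -9.8, 17.3]
grip_width: 45.9
finger_force: 30.0
```

```bash
python3 m.py; python3 - <<'E'
from h import *
s=bot.capture('scene');cv2.imwrite('pics/s6.png',cv2.resize(s[260:370,240:360],(650,596),interpolation=cv2.INTER_CUBIC))
E
```

```text
22.9 F jig -14.8 -14.0 17.3 M jig -2.33 2.12 0.063 off 0.02 -0.49 [-3.1384 -0.0055  2.8907]
```

View pics/s6.png

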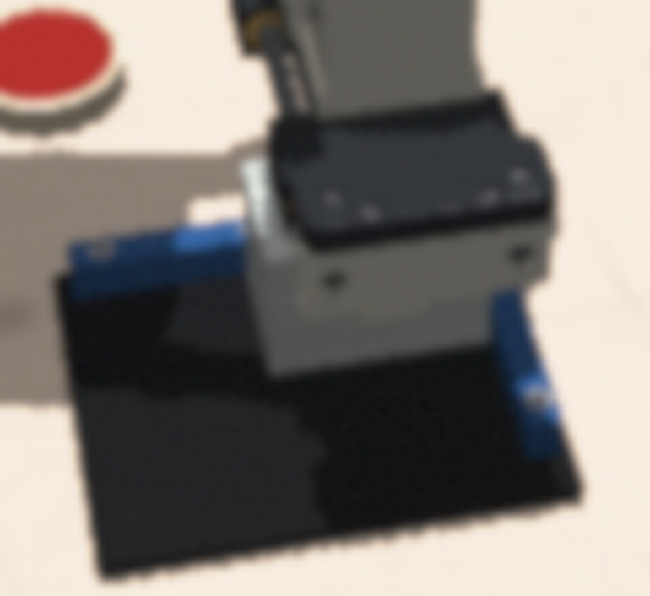

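The block sits flat in the corner: its right end is against the short fence at px (495,330) and its back is along the long fence. Forces are steady at about 15 N, 14 N and 17 N (short fence, long fence and down), so I hand it in.

```bash
python3 -c "
from plant import bot
print(bot.close_job())"
```

```text
the job is handed in; nothing more can be done
None
```

I handed the job in at about 23 s with the block still gripped, standing on the jig plate and pressed against both fences at about 14–15 N, and the dish and cups not touched; the hand-in gave no verdict.

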